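# Pack the decorating kit into the caddy

### The arm

A 6-joint arm with a two-finger parallel gripper is mounted at the origin on the work surface; the furniture and walls round the work are solid. World frame = base frame: x ahead of the robot, y to its left, z up, the work surface at z = 0. Lengths are in m, angles in rad, forces in N, time in s.
With the tool pointing down it reaches from about 0.35 to 0.775 m from the base axis. Payload 5.5 kg.
Tool frame: the origin (TCP) lies midway between the tips of the shut fingers; the grasp point (between the pads) lies 19 mm behind it; z points along the fingers, y is the line along which they close (so a half turn about z gives the same grasp; the last joint's range is limited). The gripper opens to 85 mm and grips with 20 to 120 N. Pads are 22 mm wide; open, the fingers measure 114 mm over their backs; the gripper's body (76 mm by 85 mm) begins 54 mm behind the grasp point. The pads swing forward as they close: fully open they stand 13 mm farther back than shut.
Start: joints at [1.069, 0.313, 0.046, 1.304, 0, 1.431], TCP at [0.204, 0.538, 0.231] pointing down, gripper open.
Joint ranges: [-2.76, 2.76], [-0.86, 1.69], [-1.03, 1.26], [-2.2, 2.34], [-1.47, 1.5], [-3.14, 3.14]. Speed limits (rad/s): [2.57, 2.57, 3.14, 3.14, 3.14, 3.14].

### API

Orientations are given as a unit quaternion [w, x, y, z].
In Python, from workcell import env gives the robot as it stands. The module is installed in compiled form; this text tells all that it offers.
- The arm moves only by the tool carry_out, never from a script. Its argument "series" is a list of rows, each an object with "delta_rot": the turn, a rotation vector about the world's x, y, z normalised to -1 to 1, where 1 is 0.1 rad, a list of three; "travel": the shift along the world's x, y, z normalised to -1 to 1, where 1 is 0.025 m, a list of three; "fingers": the closure, from -1 (fully open) to 1 (shut). In form: [{"delta_rot": [ax, ay, az], "travel": [tx, ty, tz], "fingers": fingers}, ...]. A call has 1 to 5 rows; each row shifts and turns the commanded pose from where the row before left it; what a row does not reach is not made up. A row lasts 1/8 s, in which the tool goes at most 62.5 mm and 10.7 degrees, less where a joint would pass 70% of its speed; a pose out of reach is approached as far as the arm can. A call with a number of a shift or a turn outside -1 to 1 is refused whole. A call with a gripper value outside its range is refused whole. The fingers move at their own pace and stop on an object; "squeeze" is the grip in N (left out, the last holds). Time passes only in rows, so rows that do not move let the fingers close. It gives the time, the measured TCP pose, the force, the opening and the grip force at its end, in the units of the state.
- env.get_state(): the state, without advancing time (a new reading comes with each control period).
- env.read_camera(name): name is "scene" or "top" or "wrist"; returns a dict with "color" (384x512x3 uint8, red, green, blue), "fx", "fy", "cx", "cy" (pixels), "world_from_camera" (4x4, takes a point from camera to world coordinates); the wrist camera has in their place "hand_eye" (4x4, takes a point from camera to tool coordinates, whose origin is the TCP and whose axes are the flange's). Camera axes: x right, y up, looking along -z (the intrinsics and any distortion apply to the point x, -y, -z); pixel columns grow to the right and rows downward; lengths in m; the calibration is good to about 2 mm. A picture is of the moment at which its call begins: read the wrist's pose just before it. There is no depth.
- env.hand_in(): hands the job in; it is judged then, once.
The state is a dict: "clock": time; "joint_pos": joint angles; "qvel": joint speeds; "tau": joint torques, N m; "tcp_pos": TCP position; "orientation": TCP orientation; "wrist_force": force on the tool from outside, world axes, zero at the start; "ft_torque": the same for the moment, N m; "finger_gap": finger opening in m; "grip_force": force on a finger pad.
Only numpy, scipy, OpenCV 4.12 (cv2) and the standard library are available. Lean on these libraries where they do the work, as an engineer would, in place of code of your own. Each camera call takes 0.05 s, during which the arm holds its last target. There are 200 camera calls.

### The job

Pack the decorating kit into the wooden caddy: stand the large lidded paint jar, the small lidded paint jar and the wooden stamp upright on the floors of the widest, the middle-sized and the narrowest square pocket, in that order of size, and lay the paintbrush along the caddy in the notches of both brush rests, its middle about halfway between them. The pencil and the round lidless pot do not belong to the kit: leave them where they are. Let go of everything at the end.

Things in the scene. Friction and masses are not known exactly. Their poses are not given: they have to be found in the camera images.
- jar_large: the larger of two closed plastic paint jars with red screw lids, upright: straight body 66 mm across up to about 42 mm height, lid 58 mm across from 58 mm up, 74 mm tall in all, about 0.16 kg. Origin: centre of its underside, z up. Belongs in the widest pocket. (Other jars far off at the table's edges are not part of the job.)
- jar_small: the smaller closed plastic paint jar with a red screw lid, upright: 50 mm across (lid 49 mm), 50 mm tall, about 0.13 kg. Origin: centre of its underside, z up. Belongs in the middle-sized pocket.
- stamp: slim turned wooden potter's stamp standing upright, 55 mm tall, foot 30 mm across, straight handle 25 mm across from 30 to 51 mm height, light wood, about 0.04 kg. Origin: centre of its underside, z up. Belongs in the narrowest pocket.
- brush: single paintbrush with bristles lying flat on the table, 202 mm long, 9 mm thick and 9 mm wide; it does not roll. Origin: middle of its length, on its underside; its y axis runs along its length. Belongs in the brush rests; either end may point either way.
- dropper: look-alike that stays: squat round-bellied green glazed pot (water dropper) with a small open neck and no lid, 71 mm across, 71 mm tall. Origin: centre of its underside.
- pencil: look-alike that stays: red pencil without bristles, 142 mm long, 7 mm thick, lying flat. Origin: middle of its length, on its underside; its y axis runs along its length.
- caddy: fixed wooden tray, 290 mm along x, 156 along y, rim 24 high, floor 8 thick. Origin: centre of its underside. Pocket plates in a row at its y = +26 mm, x = -91, 0, +91. On the line y = -47 two light wood brush rests at x = -60 and +60 (14 thick), each with a notch open upward: 26 wide, its floor 22 above the table, cheeks to 32. Fingers fit between the rests.
- pocket_wide: plywood plate 88 x 88 x 24 mm with one square pocket, the widest of the three: 82 mm each way, 18 deep. Fixed on the caddy's floor in the row of three; which plate stands where changes. Origin: centre of its underside, straight below the pocket's middle, 8 mm above the table. The pocket's floor is 14 mm above the table, the plate's top 32 mm.
- pocket_middle: plywood plate 88 x 88 x 24 mm with one square pocket, the middle-sized of the three: 64 mm each way, 18 deep. Fixed on the caddy's floor in the row of three; which plate stands where changes. Origin: centre of its underside, straight below the pocket's middle, 8 mm above the table. The pocket's floor is 14 mm above the table, the plate's top 32 mm.
- pocket_narrow: plywood plate 88 x 88 x 24 mm with one square pocket, the narrowest of the three: 46 mm each way, 18 deep. Fixed on the caddy's floor in the row of three; which plate stands where changes. Origin: centre of its underside, straight below the pocket's middle, 8 mm above the table. The pocket's floor is 14 mm above the table, the plate's top 32 mm.
Not all that is in view belongs to the job. Several things have the shape of the stamp; the one meant has the colours described above.

How it is judged:
By the outcome, as a careful person would: the job done as asked, in the order asked, and still so for the second after the job is handed in, with the robot touching nothing.
It also fails if it takes over 99 s, if anything falls off the work surface, if the arm or the gripper's body presses on something with over 40 N, if the wrist force passes 120 N, or if a joint passes its speed limit or range.

## Working session

There is one attempt and no reset: what is moved stays moved. The work goes in short steps, Python scripts to look and compute and a tool call to move; the robot and the scene stay as the last step left them, time stands still between calls to the robot, and variables do not carry over. Pictures are saved under pics/ and viewed, at most 16 in all, crops included, and the job is handed in when it is done.

Besides the shell and the picture viewer there is one more tool, called by a JSON object that holds its "fn" and its "kwargs". carry_out: Moves the arm, as the interface text tells. Its arguments: {"type":"object","properties":{"series":{"type":"array","items":{"type":"object","properties":{"delta_rot":{"type":"array","items":{"type":"number"}},"travel":{"type":"array","items":{"type":"number"}},"fingers":{"type":"number"}}}},"squeeze":{"type":"number"}},"required":["series"]}

```bash
mkdir -p pics; cat > h.py <<'E'
import numpy as np, cv2, json
from workcell import env
def shot(n,f):
    s=env.get_state(); r=env.read_camera(n); cv2.imwrite(f'pics/{f}.png',r['color'][:,:,::-1]); 
    d={k:(np.asarray(v).tolist()) for k,v in r.items() if k!='color'}
    d['tcp']=list(map(float,s['tcp_pos'])); d['q']=list(map(float,s['orientation']))
    json.dump(d,open(f'pics/{f}.json','w')); return r
E
python3 - <<'E'
from h import *
for n in('scene','top','wrist'):
    r=shot(n,n+'0'); print(n,{k:np.round(v,3).tolist() for k,v in r.items() if k!='color'})
print(env.get_state())
a=[cv2.imread(f'pics/{n}0.png') for n in('scene','top')]
E
```

```text
scene {'fx': 414.658, 'fy': 414.658, 'cx': 257.021, 'cy': 198.187, 'world_from_camera': [[0.715, 0.467, -0.519, 0.029], [-0.699, 0.484, -0.527, -0.422], [0.004, 0.74, 0.673, 0.728], [0.0, 0.0, 0.0, 1.0]]}
top {'fx': 441.642, 'fy': 441.642, 'cx': 258.112, 'cy': 193.002, 'world_from_camera': [[0.007, 0.987, -0.163, 0.398], [-0.999, 0.002, -0.033, 0.118], [-0.032, 0.164, 0.986, 0.942], [0.0, 0.0, 0.0, 1.0]]}
wrist {'fx': 307.447, 'fy': 307.447, 'cx': 253.461, 'cy': 193.525, 'hand_eye': [[0.001, 0.945, 0.327, 0.085], [1.0, -0.001, -0.0, 0.002], [-0.0, 0.327, -0.945, -0.144], [0.0, 0.0, 0.0, 1.0]]}
{'clock': 0.15, 'joint_pos': array([ 1.06940701e+00,  3.13800647e-01,  4.52112336e-02,  1.30359441e+00,
       -1.07926504e-06,  1.43119301e+00]), 'qvel': array([-0.00108137, -0.00270946,  0.00393732, -0.00145265, -0.00089187,
        0.00160456]), 'tau': array([ 1.35959686e-03, -4.81064951e+01,  2.98815286e+01,  1.38878348e-02,
       -1.40035177e-04,  3.58116139e-06]), 'tcp_pos': array([0.20333829, 0.53742486, 0.23061748]), 'orientation': array([-2.18044332e-04,  1.79908033e-01,  9.83683190e-01, -6.58591029e-04]), 'wrist_force': array([ 0.54493619,  0.21207486, -0.17143976]), 'ft_torque': array([-0.00503821, -0.07831485,  0.00863079]), 'grip_force': 0.0, 'finger_gap': 0.08525947852010361}
```

View pics/top0.png

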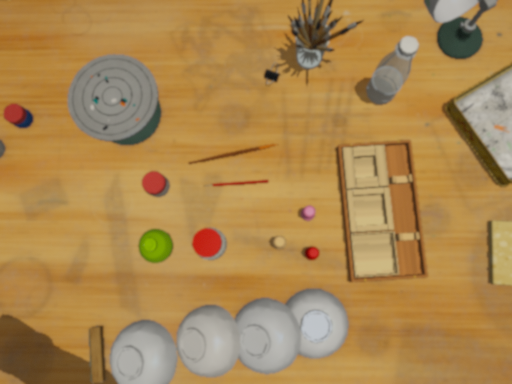

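View pics/scene0.png

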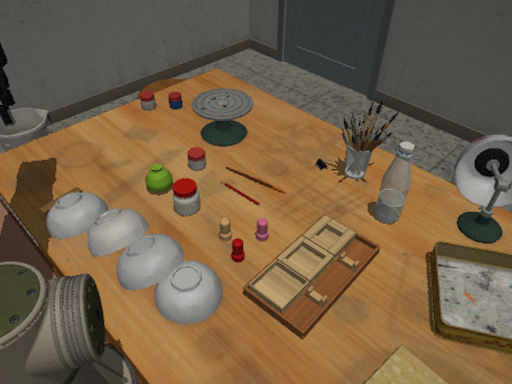

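Top view:
- Jar candidates: red lid (208,243) is jar_large and red lid (154,183) is jar_small. The far jars at (17,115) and (0,148) are not part of the job.
- Stamp candidates: light wood (278,242) is the one meant, against pink (308,212) and red (312,253).
- Brush or pencil: the brush is at (232,154). The red pencil at (240,183) stays.
- The green pot at (155,245) stays.
- Caddy: around (380,210), with the narrow pocket at the top (row ~165), middle at ~211 and wide at ~255.

```bash
cat >> h.py <<'E'
def load(f): return cv2.imread(f'pics/{f}.png'), json.load(open(f'pics/{f}.json'))
def qR(q):
    from scipy.spatial.transform import Rotation as R
    return R.from_quat([q[1],q[2],q[3],q[0]]).as_matrix()
def ray(d,p):
    if 'world_from_camera' in d: T=np.array(d['world_from_camera'])
    else:
        W=np.eye(4); W[:3,:3]=qR(d['q']); W[:3,3]=d['tcp']; T=W@np.array(d['hand_eye'])
    v=np.array([(p[0]-d['cx'])/d['fx'],-(p[1]-d['cy'])/d['fy'],-1])
    return T[:3,3],T[:3,:3]@v
def onz(d,p,z):
    o,v=ray(d,p); return o+v*(z-o[2])/v[2]
def proj(d,P):
    T=np.linalg.inv(np.array(d['world_from_camera'])); c=T[:3,:3]@np.array(P)+T[:3,3]
    return d['cx']+d['fx']*c[0]/-c[2], d['cy']-d['fy']*c[1]/-c[2]
def tri(d1,p1,d2,p2):
    o1,v1=ray(d1,p1);o2,v2=ray(d2,p2)
    t=np.linalg.lstsq(np.c_[v1,-v2],o2-o1,rcond=None)[0]
    a,b=o1+v1*t[0],o2+v2*t[1]; return (a+b)/2,np.linalg.norm(a-b)
E
python3 - <<'E'
from h import *
a,d=load('top0'); s,e=load('scene0')
c=np.vstack([cv2.resize(a[130:270,135:325],None,fx=4,fy=4,interpolation=2)]); cv2.imwrite('pics/c1.png',c)
cv2.imwrite('pics/c2.png',cv2.resize(a[130:290,325:440],None,fx=3.7,fy=3.7,interpolation=2))
def red(im,lo,hi,box):
    hsv=cv2.cvtColor(im,cv2.COLOR_BGR2HSV); m=cv2.inRange(hsv,lo,hi)|(cv2.inRange(hsv,(172,lo[1],lo[2]),(180,255,255)) if lo[0]==0 else 0)
    x0,y0,x1,y1=box; n,l,st,ce=cv2.connectedComponentsWithStats(m[y0:y1,x0:x1]); i=1+st[1:,4].argmax()
    return ce[i]+[x0,y0],st[i]+[x0,y0,0,0,0]
R0=((0,170,80),(8,255,255))
for n,bt,bs,z in(('L',(185,220,235,265),(165,170,210,220),.074),('S',(135,165,175,200),(180,140,210,175),.05)):
    ct,st=red(a,*R0,bt); cs,ss=red(s,*R0,bs); print(n,ct,st,np.round(onz(d,ct,z),4),cs,ss,np.round(onz(e,cs,z-.008),4))
L0=((12,20,150),(30,140,255))
ct,st=red(a,(15,20,170),(30,120,255),(265,230,292,252));print('stamp',ct,st,np.round(onz(d,ct,.05),4))
E
```

```text
L [206.34789644 242.13106796] [193 228  28  28 618] [0.4434 0.2478 0.074 ] [184.02824859 187.03107345] [172 178  24  20 354] [0.4403 0.2505 0.066 ]
S [153.42708333 182.36979167] [143 172  22  22 384] [0.5674 0.3647 0.05  ] [195.79166667 153.24404762] [188 147  17  14 168] [0.5663 0.3686 0.042 ]
stamp [279.4691358  241.44444444] [275 237  10  10  81] [0.4469 0.1039 0.05  ]
```

View pics/c1.png

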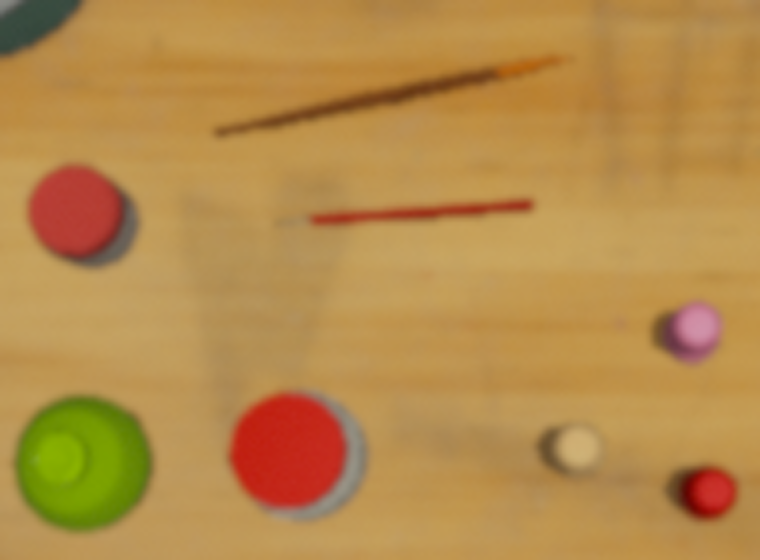

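View pics/c2.png

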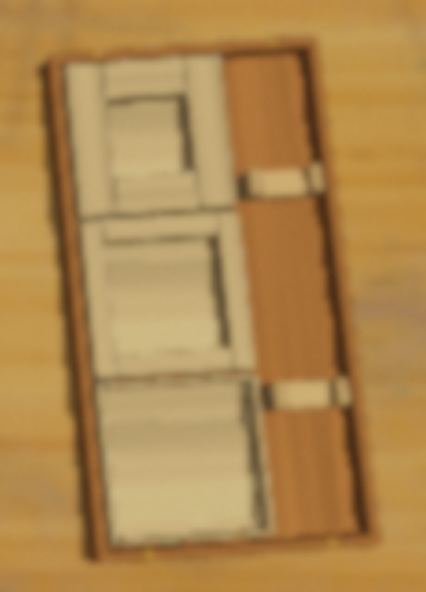

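Crop c1 confirms the light wood stamp at crop (577,448), full-image (279,242), and the brush with bristles above the red pencil. Crop c2 shows the plates: narrow at the top (150,135), middle (165,295), wide at the bottom (185,460), with rests at (285,182) and (305,395). The caddy is turned by a few degrees.

```bash
python3 - <<'E'
from h import *
a,d=load('top0'); s,e=load('scene0')
f=lambda x,y,z:onz(d,((x+.5)/3.7+324.5,(y+.5)/3.7+129.5),z)
L=[f(68,62,.032),f(82,215,.032),f(97,380,.032),f(108,545,.032)]
Rr=[f(222,55,.032),f(236,208,.032),f(254,375,.032),f(272,535,.032)]
print(np.round(L,4),np.round(Rr,4))
M=(np.array(L)+Rr)/2; P=[(M[i]+M[i+1])/2 for i in range(3)]
print('plates',np.round(P,4), 'rim',np.round([f(48,60,.024),f(315,40,.024),f(378,540,.024),f(95,560,.024)],4))
# rests: cheeks at 32, ends
print('rests top',np.round(f(285,182,.024),4),np.round(f(305,395,.024),4))
v=P[0]-P[2]; print('caddy yaw deg (+x toward far)',np.degrees(np.arctan2(v[1],v[0])),np.linalg.norm(v))
g=lambda x,y,z:onz(d,((x+.5)/4+134.5,(y+.5)/4+129.5),z)
b0,b1=g(213,133,.005),g(575,58,.005); print('brush',b0,b1,(b0+b1)/2,np.linalg.norm(b0-b1),np.degrees(np.arctan2(*(b1-b0)[1::-1])))
b0,b1=g(275,222,.004),g(533,205,.004); print('pencil',b0,b1)
# dark brush mask
hsv=cv2.cvtColor(a,cv2.COLOR_BGR2HSV)
for n,p,z in(('dropper',(82,463),.036),('pink',(698,325),.055),('red',(712,490),.055),('L',(289,450),.074),('S',(78,211),.05),('stamp',(577,448),.055)): print(n,np.round(g(*p,z),4))
# scene lid silhouettes for check
for P_ in((.4434,.2478,.074),(.5674,.3647,.05),(.4469,.1039,.055)): print(np.round(proj(e,P_),1))
E
```

```text
[[ 0.6485 -0.0307  0.032 ]
 [ 0.5598 -0.0363  0.032 ]
 [ 0.4672 -0.0422  0.032 ]
 [ 0.3776 -0.0457  0.032 ]] [[ 0.6525 -0.118   0.032 ]
 [ 0.5639 -0.1223  0.032 ]
 [ 0.4703 -0.1283  0.032 ]
 [ 0.3836 -0.1343  0.032 ]]
plates [[ 0.6062 -0.0768  0.032 ]
 [ 0.5153 -0.0823  0.032 ]
 [ 0.4246 -0.0876  0.032 ]] rim [[ 0.6519 -0.0205  0.024 ]
 [ 0.6635 -0.1734  0.024 ]
 [ 0.3812 -0.1937  0.024 ]
 [ 0.3692 -0.0398  0.024 ]]
rests top [ 0.5803 -0.1525  0.024 ] [ 0.46  -0.158  0.024]
caddy yaw deg (+x toward far) 3.403188614503845 0.181838389572453
brush [0.61939237 0.30320636 0.005     ] [0.66134176 0.105423   0.005     ] [0.64036706 0.20431468 0.005     ] 0.20218311127427452 -78.02515742658412
pencil [0.57013661 0.26795463 0.004     ] [0.57963051 0.12813078 0.004     ]
dropper [0.4383 0.359  0.036 ]
pink [0.5082 0.0443 0.055 ]
red [0.4258 0.0383 0.055 ]
L [0.4435 0.2467 0.074 ]
S [0.5674 0.3633 0.05  ]
stamp [0.4462 0.1052 0.055 ]
[185.4 184.5]
[196.7 151.3]
[225.8 219.5]
```

{"fn": "carry_out", "kwargs": {"series": [{"delta_rot": [0, 0, 0.36], "travel": [0.8, -0.97, -0.27], "fingers": -1}, {"delta_rot": [0, 0, 0.36], "travel": [0.8, -0.97, -0.27], "fingers": -1}, {"delta_rot": [0, 0, 0.36], "travel": [0.8, -0.97, -0.27], "fingers": -1}, {"delta_rot": [0, 0, 0.36], "travel": [0.8, -0.97, -0.27], "fingers": -1}, {"delta_rot": [0, 0, 0.36], "travel": [0.8, -0.97, -0.27], "fingers": -1}], "squeeze": 40}}

```text
clock: 0.78
tcp_pos: [0.3039, 0.4156, 0.1971]
orientation: [-0.0, 0.09, 0.996, -0.0]
wrist_force: [-0.6, 1.0, -0.3]
finger_gap: 0.086
grip_force: 0.0
```

{"fn": "carry_out", "kwargs": {"series": [{"delta_rot": [0, 0, 0.36], "travel": [0.8, -0.97, -0.27], "fingers": -1}, {"delta_rot": [0, 0, 0.36], "travel": [0.8, -0.97, -0.27], "fingers": -1}, {"delta_rot": [0, 0, 0.36], "travel": [0.8, -0.97, -0.27], "fingers": -1}, {"delta_rot": [0, 0, 0.36], "travel": [0.8, -0.97, -0.27], "fingers": -1}, {"delta_rot": [0, 0, 0.36], "travel": [0.8, -0.97, -0.27], "fingers": -1}]}}

```text
clock: 1.4
tcp_pos: [0.4039, 0.2944, 0.1634]
orientation: [-0.0, 0.0, 1.0, -0.0]
wrist_force: [-0.1, 0.4, -0.4]
finger_gap: 0.0852
grip_force: 0.0
```

{"fn": "carry_out", "kwargs": {"series": [{"delta_rot": [0, 0, 0.36], "travel": [0.8, -0.97, -0.27], "fingers": -1}, {"delta_rot": [0, 0, 0.32], "travel": [0.8, -0.97, -0.27], "fingers": -1}, {"delta_rot": [0, 0, 0], "travel": [0, 0, 0], "fingers": -1}, {"delta_rot": [0, 0, 0], "travel": [0, 0, 0], "fingers": -1}]}}

```text
clock: 1.9
tcp_pos: [0.4431, 0.2469, 0.1502]
orientation: [-0.0, -0.033, 0.999, 0.0]
wrist_force: [-0.6, -0.5, 0.3]
finger_gap: 0.0857
grip_force: 0.0
```

{"fn": "carry_out", "kwargs": {"series": [{"travel": [0, 0, -0.86], "delta_rot": [0, 0, 0], "fingers": -1}, {"travel": [0, 0, -0.86], "delta_rot": [0, 0, 0], "fingers": -1}, {"travel": [0, 0, -0.86], "delta_rot": [0, 0, 0], "fingers": -1}, {"travel": [0, 0, -0.86], "delta_rot": [0, 0, 0], "fingers": -1}, {"travel": [0, 0, -0.86], "delta_rot": [0, 0, 0], "fingers": -1}]}}

```text
clock: 2.52
tcp_pos: [0.4429, 0.2479, 0.0425]
orientation: [0.0, -0.034, 0.999, 0.0]
wrist_force: [-1.0, 0.4, -0.6]
finger_gap: 0.0854
grip_force: 0.0
```

{"fn": "carry_out", "kwargs": {"series": [{"travel": [0, 0, 0], "delta_rot": [0, 0, 0], "fingers": 1}, {"travel": [0, 0, 0], "delta_rot": [0, 0, 0], "fingers": 1}, {"travel": [0, 0, 0], "delta_rot": [0, 0, 0], "fingers": 1}, {"travel": [0, 0, 0], "delta_rot": [0, 0, 0], "fingers": 1}, {"travel": [0, 0, 0], "delta_rot": [0, 0, 0], "fingers": 1}]}}

```text
clock: 3.15
tcp_pos: [0.4443, 0.2471, 0.0435]
orientation: [0.001, -0.033, 0.999, 0.0]
wrist_force: [-0.1, 0.1, 2.2]
finger_gap: 0.0574
grip_force: 42.4
```

{"fn": "carry_out", "kwargs": {"series": [{"travel": [0, 0, 0.85], "delta_rot": [0, 0, 0], "fingers": 1}, {"travel": [0, 0, 0.85], "delta_rot": [0, 0, 0], "fingers": 1}, {"travel": [0, 0, 0.85], "delta_rot": [0, 0, 0], "fingers": 1}, {"travel": [0, 0, 0.85], "delta_rot": [0, 0, 0], "fingers": 1}, {"travel": [0, 0, 0], "delta_rot": [0, 0, 0], "fingers": 1}]}}

```text
clock: 3.78
tcp_pos: [0.4447, 0.2471, 0.1292]
orientation: [0.002, -0.033, 0.999, 0.0]
wrist_force: [0.1, 0.5, -1.1]
finger_gap: 0.0568
grip_force: 42.3
```

{"fn": "carry_out", "kwargs": {"series": [{"travel": [-0.05, -0.6, 0], "delta_rot": [0, 0, 0], "fingers": 1}, {"travel": [-0.05, -0.96, 0], "delta_rot": [0, 0, 0], "fingers": 1}, {"travel": [-0.05, -0.96, 0], "delta_rot": [0, 0, 0], "fingers": 1}, {"travel": [-0.05, -0.96, 0], "delta_rot": [0, 0, 0], "fingers": 1}, {"travel": [-0.05, -0.96, 0], "delta_rot": [0, 0, 0], "fingers": 1}]}}

```text
clock: 4.4
tcp_pos: [0.4359, 0.1341, 0.1264]
orientation: [-0.001, -0.033, 0.999, -0.0]
wrist_force: [0.1, -0.8, -1.3]
finger_gap: 0.0569
grip_force: 42.3
```

{"fn": "carry_out", "kwargs": {"series": [{"travel": [-0.05, -0.96, 0], "delta_rot": [0, 0, 0], "fingers": 1}, {"travel": [-0.05, -0.96, 0], "delta_rot": [0, 0, 0], "fingers": 1}, {"travel": [-0.05, -0.96, 0], "delta_rot": [0, 0, 0], "fingers": 1}, {"travel": [-0.05, -0.96, 0], "delta_rot": [0, 0, 0], "fingers": 1}, {"travel": [-0.05, -0.96, 0], "delta_rot": [0, 0, 0], "fingers": 1}]}}

```text
clock: 5.03
tcp_pos: [0.4294, 0.0145, 0.1265]
orientation: [-0.001, -0.033, 0.999, 0.0]
wrist_force: [0.6, 0.2, -1.7]
finger_gap: 0.0569
grip_force: 42.3
```

{"fn": "carry_out", "kwargs": {"series": [{"travel": [-0.05, -0.96, 0], "delta_rot": [0, 0, 0], "fingers": 1}, {"travel": [-0.05, -0.96, 0], "delta_rot": [0, 0, 0], "fingers": 1}, {"travel": [-0.05, -0.96, 0], "delta_rot": [0, 0, 0], "fingers": 1}, {"travel": [-0.05, -0.28, 0], "delta_rot": [0, 0, 0], "fingers": 1}, {"travel": [0, 0, 0], "delta_rot": [0, 0, 0], "fingers": 1}]}}

```text
clock: 5.65
tcp_pos: [0.4251, -0.0633, 0.1271]
orientation: [-0.001, -0.032, 0.999, 0.0]
wrist_force: [-0.6, 0.4, -1.5]
finger_gap: 0.0569
grip_force: 42.3
```

```bash
python3 - <<'E'
from h import *
r=shot('top','t1'); s=env.get_state(); print(s['clock'],s['tcp_pos'],s['wrist_force'],s['finger_gap'])
shot('scene','s1')
a=cv2.imread('pics/t1.png')[130:290,300:440];b=cv2.imread('pics/s1.png')[170:330,200:400]
cv2.imwrite('pics/c3.png',np.hstack([cv2.resize(a,(350,400)),cv2.resize(b,(450,400))]))
E
```

```text
5.7 [ 0.42527967 -0.06293844  0.127261  ] [-0.2478695   0.34535365 -1.04587583] 0.05722476039096009
```

View pics/c3.png

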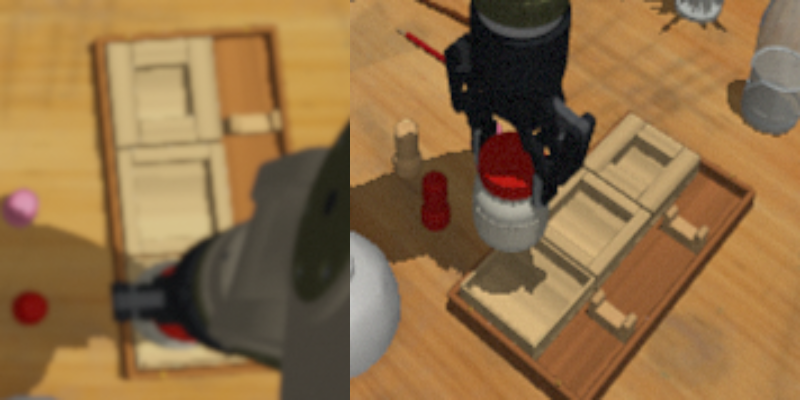

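The jar hangs upright in the gripper at about (510,190) in the crop, and it still needs to go 25 mm towards -y. The pocket is clear.

{"fn": "carry_out", "kwargs": {"series": [{"travel": [0, -0.6, 0], "delta_rot": [0, 0, 0], "fingers": 1}, {"travel": [0, -0.4, 0], "delta_rot": [0, 0, 0], "fingers": 1}, {"travel": [0, 0, -0.8], "delta_rot": [0, 0, 0], "fingers": 1}, {"travel": [0, 0, -0.8], "delta_rot": [0, 0, 0], "fingers": 1}, {"travel": [0, 0, -0.8], "delta_rot": [0, 0, 0], "fingers": 1}]}}

```text
clock: 6.38
tcp_pos: [0.4263, -0.0888, 0.0674]
orientation: [0.0, -0.033, 0.999, -0.0]
wrist_force: [0.5, 0.6, -1.2]
finger_gap: 0.0572
grip_force: 42.4
```

{"fn": "carry_out", "kwargs": {"series": [{"travel": [0, 0, -0.15], "delta_rot": [0, 0, 0], "fingers": 1}, {"travel": [0, 0, -0.1], "delta_rot": [0, 0, 0], "fingers": 1}, {"travel": [0, 0, -0.08], "delta_rot": [0, 0, 0], "fingers": 1}, {"travel": [0, 0, 0], "delta_rot": [0, 0, 0], "fingers": 1}]}}

```text
clock: 6.88
tcp_pos: [0.4264, -0.0883, 0.06]
orientation: [0.0, -0.033, 0.999, -0.0]
wrist_force: [0.4, -0.3, -2.3]
finger_gap: 0.0573
grip_force: 42.3
```

{"fn": "carry_out", "kwargs": {"series": [{"travel": [0, 0, -0.06], "delta_rot": [0, 0, 0], "fingers": 1}, {"travel": [0, 0, -0.05], "delta_rot": [0, 0, 0], "fingers": 1}, {"travel": [0, 0, 0], "delta_rot": [0, 0, 0], "fingers": 1}]}}

```text
clock: 7.25
tcp_pos: [0.4265, -0.0883, 0.0575]
orientation: [0.001, -0.033, 0.999, -0.0]
wrist_force: [-2.1, 0.5, 3.1]
finger_gap: 0.0569
grip_force: 43.1
```

{"fn": "carry_out", "kwargs": {"series": [{"travel": [0, 0, 0], "delta_rot": [0, 0, 0], "fingers": -1}, {"travel": [0, 0, 0], "delta_rot": [0, 0, 0], "fingers": -1}, {"travel": [0, 0, 0], "delta_rot": [0, 0, 0], "fingers": -1}, {"travel": [0, 0, 0.4], "delta_rot": [0, 0, 0], "fingers": -1}, {"travel": [0, 0, 0.8], "delta_rot": [0, 0, 0], "fingers": -1}]}}

```text
clock: 7.88
tcp_pos: [0.4254, -0.0879, 0.087]
orientation: [-0.001, -0.033, 0.999, 0.0]
wrist_force: [0.1, -0.4, 0.4]
finger_gap: 0.0856
grip_force: 0.0
```

{"fn": "carry_out", "kwargs": {"series": [{"travel": [0, 0, 0.9], "delta_rot": [0, 0, 0], "fingers": -1}, {"travel": [0, 0, 0.9], "delta_rot": [0, 0, 0], "fingers": -1}, {"travel": [0.3, 0.96, 0], "delta_rot": [0, 0, 0], "fingers": -1}, {"travel": [0.3, 0.96, 0], "delta_rot": [0, 0, 0], "fingers": -1}, {"travel": [0.3, 0.96, 0], "delta_rot": [0, 0, 0], "fingers": -1}]}}

```text
clock: 8.5
tcp_pos: [0.449, -0.0156, 0.1327]
orientation: [0.0, -0.033, 0.999, -0.0]
wrist_force: [-1.0, -0.4, -0.2]
finger_gap: 0.0855
grip_force: 0.0
```

{"fn": "carry_out", "kwargs": {"series": [{"travel": [0.3, 0.96, 0], "delta_rot": [0, 0, 0], "fingers": -1}, {"travel": [0.3, 0.96, 0], "delta_rot": [0, 0, 0], "fingers": -1}, {"travel": [0.3, 0.96, 0], "delta_rot": [0, 0, 0], "fingers": -1}, {"travel": [0.3, 0.96, 0], "delta_rot": [0, 0, 0], "fingers": -1}, {"travel": [0.3, 0.96, 0], "delta_rot": [0, 0, 0], "fingers": -1}]}}

```text
clock: 9.12
tcp_pos: [0.4864, 0.1046, 0.1325]
orientation: [0.0, -0.033, 0.999, 0.0]
wrist_force: [0.1, -0.2, -0.8]
finger_gap: 0.0853
grip_force: 0.0
```

{"fn": "carry_out", "kwargs": {"series": [{"travel": [0.3, 0.96, 0], "delta_rot": [0, 0, 0], "fingers": -1}, {"travel": [0.3, 0.96, 0], "delta_rot": [0, 0, 0], "fingers": -1}, {"travel": [0.3, 0.96, 0], "delta_rot": [0, 0, 0], "fingers": -1}, {"travel": [0.3, 0.96, 0], "delta_rot": [0, 0, 0], "fingers": -1}, {"travel": [0.3, 0.96, 0], "delta_rot": [0, 0, 0], "fingers": -1}]}}

```text
clock: 9.75
tcp_pos: [0.5238, 0.2246, 0.1325]
orientation: [0.0, -0.033, 0.999, 0.0]
wrist_force: [0.2, -0.5, 0.4]
finger_gap: 0.0855
grip_force: 0.0
```

{"fn": "carry_out", "kwargs": {"series": [{"travel": [0.3, 0.96, 0], "delta_rot": [0, 0, 0], "fingers": -1}, {"travel": [0.3, 0.96, 0], "delta_rot": [0, 0, 0], "fingers": -1}, {"travel": [0.3, 0.96, 0], "delta_rot": [0, 0, 0], "fingers": -1}, {"travel": [0.3, 0.96, 0], "delta_rot": [0, 0, 0], "fingers": -1}, {"travel": [0.3, 0.96, 0], "delta_rot": [0, 0, 0], "fingers": -1}]}}

```text
clock: 10.38
tcp_pos: [0.5613, 0.3447, 0.1324]
orientation: [0.0, -0.033, 0.999, 0.0]
wrist_force: [0.5, 0.1, 1.0]
finger_gap: 0.0855
grip_force: 0.0
```

```bash
python3 - <<'E'
from h import *
shot('wrist','w1'); r=shot('top','t2'); s=env.get_state(); print(s['clock'],s['tcp_pos'],s['joint_pos'])
a=r['color'][130:290,300:440,::-1];b=cv2.imread('pics/w1.png')
cv2.imwrite('pics/c4.png',np.hstack([cv2.resize(a,(330,384)),cv2.resize(b,(470,384))]))
E
```

```text
10.475 [0.56156126 0.34591571 0.13210096] [4.30260745e-01 5.16584880e-01 1.09092507e-01 1.16202159e+00
 5.20799303e-04 3.61851909e-01]
```

View pics/c4.png

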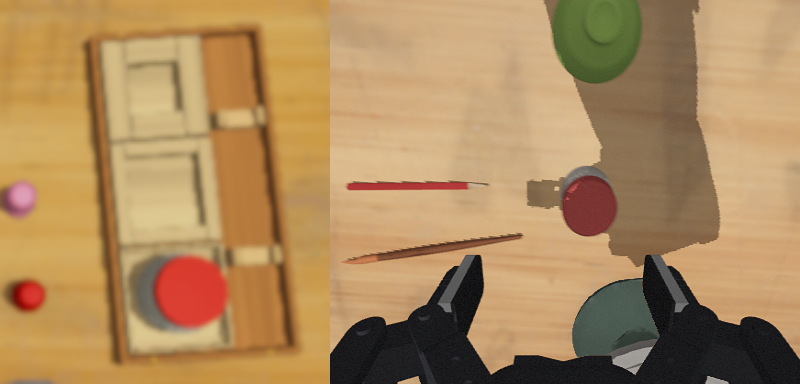

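The large jar stands in the wide pocket (lid at (190,290) in the left crop). The wrist view shows the small jar's lid at about (281,205) in its own pixels. The turntable's base is visible near the gripper, so I'm checking clearance there.

```bash
python3 - <<'E'
from h import *
b,d=load('w1'); a,e=load('top0'); s,f=load('scene0')
hsv=cv2.cvtColor(b,cv2.COLOR_BGR2HSV); m=cv2.inRange(hsv,(0,120,60),(10,255,255))|cv2.inRange(hsv,(170,120,60),(180,255,255))
m[:150]=0;m[:,:230]=0; n,l,st,ce=cv2.connectedComponentsWithStats(m); i=1+st[1:,4].argmax(); print(st[i],ce[i],onz(d,ce[i],.05))
P,err=tri(e,(114,96),f,(222,101)); print('disc',P,err)
for z in(P[2],): print(onz(e,(115,139),z), onz(e,(159,98),z))
E
```

```text
[ 252  176   61   60 2845] [282.16731107 205.80843585] [0.56402777 0.36972232 0.05      ]
disc [0.72768952 0.43483007 0.11609459] 0.004499162563170694
[0.64105949 0.42622946 0.11609459] [0.72490316 0.34315533 0.11609459]
```

{"fn": "carry_out", "kwargs": {"series": [{"travel": [0.18, 0.84, 0], "delta_rot": [0, 0, 0], "fingers": -1}, {"travel": [0, 0, -0.9], "delta_rot": [0, 0, 0], "fingers": -1}, {"travel": [0, 0, -0.9], "delta_rot": [0, 0, 0], "fingers": -1}, {"travel": [0, 0, -0.9], "delta_rot": [0, 0, 0], "fingers": -1}, {"travel": [0, 0, -0.9], "delta_rot": [0, 0, 0], "fingers": -1}]}}

```text
clock: 11.1
tcp_pos: [0.5654, 0.3639, 0.0416]
orientation: [-0.0, -0.033, 0.999, -0.0]
wrist_force: [1.0, 0.6, -0.3]
finger_gap: 0.0854
grip_force: 0.0
```

{"fn": "carry_out", "kwargs": {"series": [{"travel": [0, 0, -0.94], "delta_rot": [0, 0, 0], "fingers": -1}, {"travel": [0, 0, 0], "delta_rot": [0, 0, 0], "fingers": 1}, {"travel": [0, 0, 0], "delta_rot": [0, 0, 0], "fingers": 1}, {"travel": [0, 0, 0], "delta_rot": [0, 0, 0], "fingers": 1}, {"travel": [0, 0, 0], "delta_rot": [0, 0, 0], "fingers": 1}]}}

```text
clock: 11.72
tcp_pos: [0.5666, 0.3651, 0.02]
orientation: [0.001, -0.033, 0.999, 0.0]
wrist_force: [-0.0, -1.1, 4.8]
finger_gap: 0.0472
grip_force: 41.8
```

{"fn": "carry_out", "kwargs": {"series": [{"travel": [0, 0, 0], "delta_rot": [0, 0, 0], "fingers": 1}, {"travel": [0, 0, 0], "delta_rot": [0, 0, 0], "fingers": 1}]}}

```text
clock: 11.98
tcp_pos: [0.5666, 0.3651, 0.02]
orientation: [0.001, -0.033, 0.999, 0.0]
wrist_force: [-0.0, -1.2, 6.8]
finger_gap: 0.0473
grip_force: 41.9
```

{"fn": "carry_out", "kwargs": {"series": [{"travel": [0, 0, 0.8], "delta_rot": [0, 0, 0], "fingers": 1}, {"travel": [0, 0, 0.8], "delta_rot": [0, 0, 0], "fingers": 1}, {"travel": [0, 0, 0.8], "delta_rot": [0, 0, 0], "fingers": 1}, {"travel": [0, 0, 0.8], "delta_rot": [0, 0, 0], "fingers": 1}, {"travel": [-0.11, -0.6, 0], "delta_rot": [0, 0, 0], "fingers": 1}]}}

```text
clock: 12.6
tcp_pos: [0.564, 0.3507, 0.1]
orientation: [0.002, -0.034, 0.999, 0.001]
wrist_force: [0.6, -0.6, -0.9]
finger_gap: 0.0475
grip_force: 41.5
```

{"fn": "carry_out", "kwargs": {"series": [{"travel": [-0.11, -0.98, 0], "delta_rot": [0, 0, 0], "fingers": 1}, {"travel": [-0.11, -0.98, 0], "delta_rot": [0, 0, 0], "fingers": 1}, {"travel": [-0.11, -0.98, 0], "delta_rot": [0, 0, 0], "fingers": 1}, {"travel": [-0.11, -0.98, 0], "delta_rot": [0, 0, 0], "fingers": 1}, {"travel": [-0.11, -0.98, 0], "delta_rot": [0, 0, 0], "fingers": 1}]}}

```text
clock: 13.22
tcp_pos: [0.5482, 0.2255, 0.0975]
orientation: [-0.001, -0.033, 0.999, -0.0]
wrist_force: [-0.2, 0.5, -0.9]
finger_gap: 0.0472
grip_force: 41.5
```

{"fn": "carry_out", "kwargs": {"series": [{"travel": [-0.11, -0.98, 0], "delta_rot": [0, 0, 0], "fingers": 1}, {"travel": [-0.11, -0.98, 0], "delta_rot": [0, 0, 0], "fingers": 1}, {"travel": [-0.11, -0.98, 0], "delta_rot": [0, 0, 0], "fingers": 1}, {"travel": [-0.11, -0.98, 0], "delta_rot": [0, 0, 0], "fingers": 1}, {"travel": [-0.11, -0.98, 0], "delta_rot": [0, 0, 0], "fingers": 1}]}}

```text
clock: 13.85
tcp_pos: [0.5343, 0.1032, 0.0977]
orientation: [-0.0, -0.033, 0.999, -0.0]
wrist_force: [0.6, 0.2, -0.9]
finger_gap: 0.047
grip_force: 41.5
```

{"fn": "carry_out", "kwargs": {"series": [{"travel": [-0.11, -0.98, 0], "delta_rot": [0, 0, 0], "fingers": 1}, {"travel": [-0.11, -0.98, 0], "delta_rot": [0, 0, 0], "fingers": 1}, {"travel": [-0.11, -0.98, 0], "delta_rot": [0, 0, 0], "fingers": 1}, {"travel": [-0.11, -0.98, 0], "delta_rot": [0, 0, 0], "fingers": 1}, {"travel": [-0.11, -0.98, 0], "delta_rot": [0, 0, 0], "fingers": 1}]}}

```text
clock: 14.48
tcp_pos: [0.5204, -0.019, 0.0978]
orientation: [-0.0, -0.033, 0.999, 0.0]
wrist_force: [-0.2, 0.3, -0.6]
finger_gap: 0.0476
grip_force: 41.5
```

{"fn": "carry_out", "kwargs": {"series": [{"travel": [-0.11, -0.98, 0], "delta_rot": [0, 0, 0], "fingers": 1}, {"travel": [-0.11, -0.98, 0], "delta_rot": [0, 0, 0], "fingers": 1}, {"travel": [0, -0.64, 0], "delta_rot": [0, 0, 0], "fingers": 1}, {"travel": [0, 0, 0], "delta_rot": [0, 0, 0], "fingers": 1}]}}

```text
clock: 14.98
tcp_pos: [0.5158, -0.0837, 0.0981]
orientation: [-0.0, -0.032, 0.999, 0.0]
wrist_force: [-0.3, 0.1, -0.9]
finger_gap: 0.0473
grip_force: 41.5
```

```bash
python3 - <<'E'
from h import *
shot('wrist','w2');shot('scene','s2'); s=env.get_state(); print(s['clock'],s['tcp_pos'],s['wrist_force'],s['finger_gap'])
b=cv2.imread('pics/s2.png')[150:330,200:400]
cv2.imwrite('pics/c5.png',np.hstack([cv2.resize(b,(400,360)),cv2.resize(cv2.imread('pics/w2.png'),(400,360))]))
E
```

```text
15.075 [ 0.51578719 -0.08241921  0.09812093] [ 0.42454413  0.15179287 -1.34332226] 0.04719550760917078
```

View pics/c5.png

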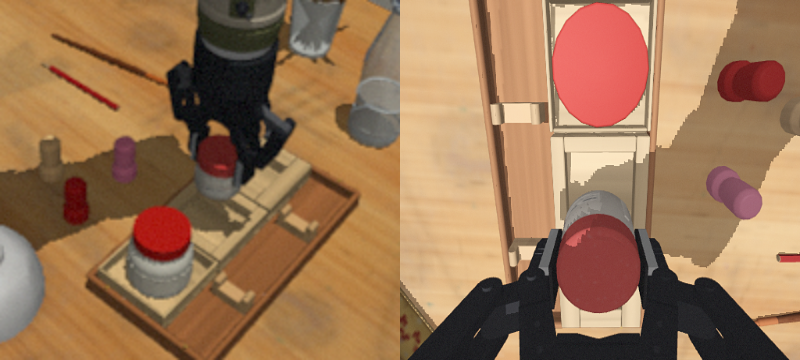

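The small jar hangs upright over the middle pocket (left crop (215,165)), and the large jar sits in the wide pocket.

{"fn": "carry_out", "kwargs": {"series": [{"travel": [0, 0, -0.77], "delta_rot": [0, 0, 0], "fingers": 1}, {"travel": [0, 0, -0.77], "delta_rot": [0, 0, 0], "fingers": 1}, {"travel": [0, 0, -0.77], "delta_rot": [0, 0, 0], "fingers": 1}, {"travel": [0, 0, -0.16], "delta_rot": [0, 0, 0], "fingers": 1}, {"travel": [0, 0, 0], "delta_rot": [0, 0, 0], "fingers": 1}]}}

```text
clock: 15.7
tcp_pos: [0.516, -0.0821, 0.0367]
orientation: [-0.0, -0.034, 0.999, 0.0]
wrist_force: [-0.1, 0.1, -1.4]
finger_gap: 0.0473
grip_force: 41.5
```

{"fn": "carry_out", "kwargs": {"series": [{"travel": [0, 0, -0.06], "delta_rot": [0, 0, 0], "fingers": 1}, {"travel": [0, 0, -0.03], "delta_rot": [0, 0, 0], "fingers": 1}, {"travel": [0, 0, 0], "delta_rot": [0, 0, 0], "fingers": 1}]}}

```text
clock: 16.08
tcp_pos: [0.5162, -0.0828, 0.0346]
orientation: [0.0, -0.033, 0.999, -0.0]
wrist_force: [-0.5, 0.2, -1.1]
finger_gap: 0.0473
grip_force: 41.5
```

{"fn": "carry_out", "kwargs": {"series": [{"travel": [0, 0, -0.04], "delta_rot": [0, 0, 0], "fingers": 1}, {"travel": [0, 0, -0.03], "delta_rot": [0, 0, 0], "fingers": 1}, {"travel": [0, 0, 0], "delta_rot": [0, 0, 0], "fingers": 1}]}}

```text
clock: 16.45
tcp_pos: [0.5163, -0.0829, 0.034]
orientation: [0.001, -0.033, 0.999, -0.0]
wrist_force: [-4.1, 1.7, 9.0]
finger_gap: 0.0473
grip_force: 42.6
```

{"fn": "carry_out", "kwargs": {"series": [{"travel": [0, 0, 0], "delta_rot": [0, 0, 0], "fingers": -0.6}, {"travel": [0, 0, 0], "delta_rot": [0, 0, 0], "fingers": -0.6}, {"travel": [0, 0, 0], "delta_rot": [0, 0, 0], "fingers": -0.6}, {"travel": [0, 0, 0.4], "delta_rot": [0, 0, 0], "fingers": -0.6}, {"travel": [0, 0, 0.9], "delta_rot": [0, 0, 0], "fingers": -0.6}]}}

```text
clock: 17.08
tcp_pos: [0.5152, -0.0824, 0.0649]
orientation: [-0.001, -0.033, 0.999, 0.0]
wrist_force: [0.6, -0.1, 0.1]
finger_gap: 0.0681
grip_force: 0.0
```

{"fn": "carry_out", "kwargs": {"series": [{"travel": [0, 0, 0.9], "delta_rot": [0, 0, 0], "fingers": -0.6}, {"travel": [0, 0, 0.9], "delta_rot": [0, 0, 0], "fingers": -0.6}, {"travel": [-0.3, 0.8, 0.2], "delta_rot": [0, 0, 0], "fingers": -0.13}, {"travel": [-0.35, 0.95, 0], "delta_rot": [0, 0, 0], "fingers": -0.13}, {"travel": [-0.35, 0.95, 0], "delta_rot": [0, 0, 0], "fingers": -0.13}]}}

```text
clock: 17.7
tcp_pos: [0.4897, -0.0136, 0.1148]
orientation: [-0.0, -0.033, 0.999, 0.0]
wrist_force: [0.4, -0.0, -0.8]
finger_gap: 0.0478
grip_force: 0.0
```

{"fn": "carry_out", "kwargs": {"series": [{"travel": [-0.35, 0.95, 0], "delta_rot": [0, 0, 0], "fingers": -0.13}, {"travel": [-0.35, 0.95, 0], "delta_rot": [0, 0, 0], "fingers": -0.13}, {"travel": [-0.35, 0.95, 0], "delta_rot": [0, 0, 0], "fingers": -0.13}, {"travel": [-0.35, 0.95, 0], "delta_rot": [0, 0, 0], "fingers": -0.13}, {"travel": [-0.2, 0.2, 0], "delta_rot": [0, 0, 0], "fingers": -0.13}]}}

```text
clock: 18.32
tcp_pos: [0.4493, 0.0865, 0.1147]
orientation: [-0.001, -0.034, 0.999, 0.0]
wrist_force: [0.2, -0.5, -0.3]
finger_gap: 0.0482
grip_force: 0.0
```

```bash
python3 - <<'E'
from h import *
shot('wrist','w3');shot('scene','s3'); s=env.get_state(); print(s['clock'],s['tcp_pos'],s['finger_gap'])
b=cv2.imread('pics/s3.png')[150:330,200:400]
cv2.imwrite('pics/c6.png',np.hstack([cv2.resize(b,(400,360)),cv2.resize(cv2.imread('pics/w3.png'),(400,360))]))
E
```

```text
18.425 [0.44980254 0.08552242 0.11479086] 0.04810319313053125
```

View pics/c6.png

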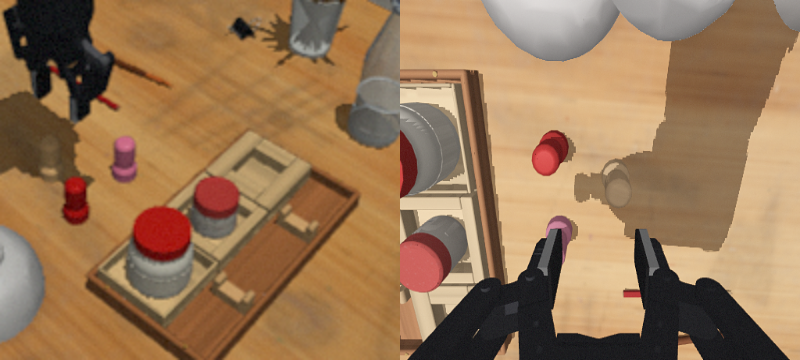

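Both jars are seated (left crop (162,250) and (215,205)). The wrist view has the light stamp at (618,190) and the red one at (548,155). I'll check the stamp's position from here.

```bash
python3 - <<'E'
from h import *
b,d=load('w3')
for x,y,z in((620,188,.055),(617,178,0.055),(545,160,.055)): print(onz(d,((x-400)*1.28,y*384/360),z))
E
```

```text
[0.43920563 0.10785859 0.055     ]
[0.43150327 0.10440228 0.055     ]
[0.42212788 0.04038421 0.055     ]
```

{"fn": "carry_out", "kwargs": {"series": [{"travel": [-0.18, 0.78, 0], "delta_rot": [0, 0, 0], "fingers": -0.13}, {"travel": [0, 0, 0], "delta_rot": [0, 0, 0], "fingers": -0.13}, {"travel": [0, 0, -0.76], "delta_rot": [0, 0, 0], "fingers": -0.13}, {"travel": [0, 0, -0.76], "delta_rot": [0, 0, 0], "fingers": -0.13}, {"travel": [0, 0, -0.76], "delta_rot": [0, 0, 0], "fingers": -0.13}]}}

```text
clock: 19.05
tcp_pos: [0.447, 0.1033, 0.0575]
orientation: [0.0, -0.033, 0.999, -0.0]
wrist_force: [0.6, 0.1, -0.7]
finger_gap: 0.0484
grip_force: 0.0
```

{"fn": "carry_out", "kwargs": {"series": [{"travel": [0, 0, -0.76], "delta_rot": [0, 0, 0], "fingers": -0.13}, {"travel": [0, 0, -0.76], "delta_rot": [0, 0, 0], "fingers": -0.13}, {"travel": [0, 0, 0], "delta_rot": [0, 0, 0], "fingers": 1}, {"travel": [0, 0, 0], "delta_rot": [0, 0, 0], "fingers": 1}, {"travel": [0, 0, 0], "delta_rot": [0, 0, 0], "fingers": 1}], "squeeze": 30}}

```text
clock: 19.68
tcp_pos: [0.4474, 0.1041, 0.0209]
orientation: [0.001, -0.033, 0.999, 0.0]
wrist_force: [-0.5, 0.1, -1.1]
finger_gap: 0.0243
grip_force: 29.9
```

{"fn": "carry_out", "kwargs": {"series": [{"travel": [0, 0, 0], "delta_rot": [0, 0, 0], "fingers": 1}, {"travel": [0, 0, 0], "delta_rot": [0, 0, 0], "fingers": 1}]}}

```text
clock: 19.92
tcp_pos: [0.4468, 0.1043, 0.0204]
orientation: [0.0, -0.033, 0.999, 0.0]
wrist_force: [0.1, 0.2, -1.2]
finger_gap: 0.0243
grip_force: 29.9
```

{"fn": "carry_out", "kwargs": {"series": [{"travel": [0, 0, 0.8], "delta_rot": [0, 0, 0], "fingers": 1}, {"travel": [0, 0, 0.8], "delta_rot": [0, 0, 0], "fingers": 1}, {"travel": [0, 0, 0.8], "delta_rot": [0, 0, 0], "fingers": 1}, {"travel": [0, 0, 0.8], "delta_rot": [0, 0, 0], "fingers": 1}, {"travel": [0.5, -0.6, 0], "delta_rot": [0, 0, 0], "fingers": 1}]}}

```text
clock: 20.55
tcp_pos: [0.46, 0.0896, 0.1016]
orientation: [0.001, -0.034, 0.999, 0.0]
wrist_force: [0.7, -0.3, -1.2]
finger_gap: 0.0242
grip_force: 29.9
```

{"fn": "carry_out", "kwargs": {"series": [{"travel": [0.8, -0.9, 0], "delta_rot": [0, 0, 0], "fingers": 1}, {"travel": [0.8, -0.9, 0], "delta_rot": [0, 0, 0], "fingers": 1}, {"travel": [0.8, -0.9, 0], "delta_rot": [0, 0, 0], "fingers": 1}, {"travel": [0.8, -0.9, 0], "delta_rot": [0, 0, 0], "fingers": 1}, {"travel": [0.8, -0.9, 0], "delta_rot": [0, 0, 0], "fingers": 1}]}}

```text
clock: 21.18
tcp_pos: [0.5597, -0.025, 0.0989]
orientation: [-0.0, -0.033, 0.999, 0.0]
wrist_force: [-0.9, 0.5, 0.1]
finger_gap: 0.0243
grip_force: 29.9
```

{"fn": "carry_out", "kwargs": {"series": [{"travel": [0.8, -0.9, 0], "delta_rot": [0, 0, 0], "fingers": 1}, {"travel": [0.8, -0.9, 0], "delta_rot": [0, 0, 0], "fingers": 1}, {"travel": [0.28, -0.34, 0], "delta_rot": [0, 0, 0], "fingers": 1}, {"travel": [0, 0, 0], "delta_rot": [0, 0, 0], "fingers": 1}]}}

```text
clock: 21.68
tcp_pos: [0.6058, -0.0774, 0.0991]
orientation: [-0.001, -0.033, 0.999, 0.0]
wrist_force: [-0.4, 0.2, -0.4]
finger_gap: 0.0244
grip_force: 29.9
```

```bash
python3 - <<'E'
from h import *
shot('wrist','w4');shot('scene','s4'); s=env.get_state(); print(s['clock'],s['tcp_pos'],s['wrist_force'],s['finger_gap'])
b=cv2.imread('pics/s4.png')[150:330,200:400]
cv2.imwrite('pics/c7.png',np.hstack([cv2.resize(b,(400,360)),cv2.resize(cv2.imread('pics/w4.png'),(400,360))]))
E
```

```text
21.775 [ 0.60507247 -0.07613575  0.099523  ] [-0.89214381  1.30944974 -0.75382817] 0.02438158574997298
```

View pics/c7.png

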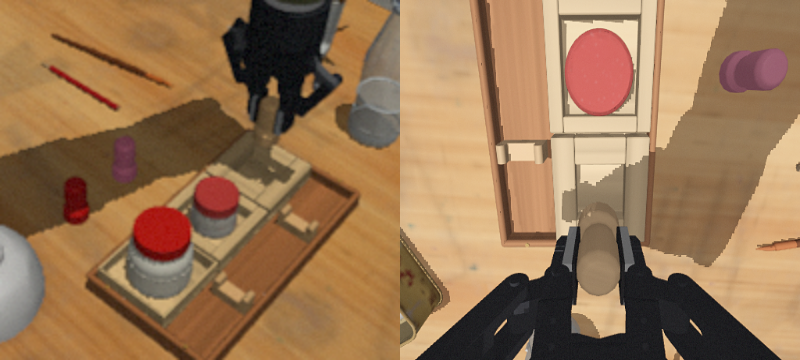

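The stamp is held upright above the narrow pocket ((265,125) in the left crop).

{"fn": "carry_out", "kwargs": {"series": [{"travel": [0.02, 0, -0.8], "delta_rot": [0, 0, 0], "fingers": 1}, {"travel": [0, 0, -0.8], "delta_rot": [0, 0, 0], "fingers": 1}, {"travel": [0, 0, -0.8], "delta_rot": [0, 0, 0], "fingers": 1}, {"travel": [0, 0, -0.12], "delta_rot": [0, 0, 0], "fingers": 1}, {"travel": [0, 0, 0], "delta_rot": [0, 0, 0], "fingers": 1}]}}

```text
clock: 22.4
tcp_pos: [0.6063, -0.0761, 0.0375]
orientation: [-0.0, -0.033, 0.999, 0.0]
wrist_force: [-0.1, -0.7, -0.2]
finger_gap: 0.0242
grip_force: 29.9
```

{"fn": "carry_out", "kwargs": {"series": [{"travel": [0, 0, -0.04], "delta_rot": [0, 0, 0], "fingers": 1}, {"travel": [0, 0, -0.04], "delta_rot": [0, 0, 0], "fingers": 1}, {"travel": [0, 0, 0], "delta_rot": [0, 0, 0], "fingers": 1}]}}

```text
clock: 22.78
tcp_pos: [0.6067, -0.0768, 0.0354]
orientation: [0.0, -0.033, 0.999, -0.0]
wrist_force: [0.2, -0.5, -0.2]
finger_gap: 0.024
grip_force: 29.9
```

{"fn": "carry_out", "kwargs": {"series": [{"travel": [0, 0, -0.04], "delta_rot": [0, 0, 0], "fingers": 1}, {"travel": [0, 0, -0.03], "delta_rot": [0, 0, 0], "fingers": 1}, {"travel": [0, 0, 0], "delta_rot": [0, 0, 0], "fingers": 1}]}}

```text
clock: 23.15
tcp_pos: [0.6067, -0.0767, 0.0337]
orientation: [0.0, -0.033, 0.999, -0.0]
wrist_force: [-1.4, 0.8, 4.1]
finger_gap: 0.0239
grip_force: 30.5
```

{"fn": "carry_out", "kwargs": {"series": [{"travel": [0, 0, 0], "delta_rot": [0, 0, 0], "fingers": -0.2}, {"travel": [0, 0, 0], "delta_rot": [0, 0, 0], "fingers": -0.2}, {"travel": [0, 0, 0.4], "delta_rot": [0, 0, 0], "fingers": -0.2}, {"travel": [0, 0, 0.9], "delta_rot": [0, 0, 0], "fingers": -0.2}, {"travel": [0, 0, 0.9], "delta_rot": [0, 0, 0], "fingers": -0.2}]}}

```text
clock: 23.78
tcp_pos: [0.6065, -0.0767, 0.0894]
orientation: [-0.0, -0.033, 0.999, 0.0]
wrist_force: [-0.1, -0.0, 0.1]
finger_gap: 0.0516
grip_force: 0.0
```

{"fn": "carry_out", "kwargs": {"series": [{"travel": [0, 0, 0.9], "delta_rot": [0, 0, 0], "fingers": -0.2}, {"travel": [0.09, 0.75, 0], "delta_rot": [0, 0, -0.95], "fingers": -0.2}, {"travel": [0.09, 0.75, 0], "delta_rot": [0, 0, -0.95], "fingers": -0.2}, {"travel": [0.09, 0.75, 0], "delta_rot": [0, 0, -0.95], "fingers": -0.2}, {"travel": [0.09, 0.75, 0], "delta_rot": [0, 0, -0.95], "fingers": -0.2}]}}

```text
clock: 24.4
tcp_pos: [0.6158, -0.0012, 0.1116]
orientation: [0.0, 0.158, 0.987, 0.0]
wrist_force: [0.6, 0.3, 0.6]
finger_gap: 0.0513
grip_force: 0.0
```

{"fn": "carry_out", "kwargs": {"series": [{"travel": [0.09, 0.75, 0], "delta_rot": [0, 0, -0.95], "fingers": -0.2}, {"travel": [0.09, 0.75, 0], "delta_rot": [0, 0, -0.95], "fingers": -0.2}, {"travel": [0.09, 0.75, 0], "delta_rot": [0, 0, -0.95], "fingers": -0.2}, {"travel": [0.09, 0.75, 0], "delta_rot": [0, 0, -0.95], "fingers": -0.2}, {"travel": [0.09, 0.75, 0], "delta_rot": [0, 0, -0.95], "fingers": -0.2}]}}

```text
clock: 25.02
tcp_pos: [0.627, 0.0927, 0.1115]
orientation: [0.0, 0.386, 0.923, 0.0]
wrist_force: [-1.2, 1.0, 0.2]
finger_gap: 0.051
grip_force: 0.0
```

{"fn": "carry_out", "kwargs": {"series": [{"travel": [0.09, 0.75, 0], "delta_rot": [0, 0, -0.95], "fingers": -0.2}, {"travel": [0.09, 0.75, 0], "delta_rot": [0, 0, -0.95], "fingers": -0.2}, {"travel": [0.09, 0.75, 0], "delta_rot": [0, 0, -0.95], "fingers": -0.2}, {"travel": [0.09, 0.75, 0], "delta_rot": [0, 0, -0.95], "fingers": -0.2}, {"travel": [0.09, 0.75, 0], "delta_rot": [0, 0, -0.95], "fingers": -0.2}]}}

```text
clock: 25.65
tcp_pos: [0.6383, 0.1865, 0.1115]
orientation: [0.0, 0.592, 0.806, 0.0]
wrist_force: [0.3, 0.1, -0.4]
finger_gap: 0.0514
grip_force: 0.0
```

{"fn": "carry_out", "kwargs": {"series": [{"travel": [0.09, 0.75, 0], "delta_rot": [0, 0, -0.95], "fingers": -0.2}, {"travel": [0, 0, 0], "delta_rot": [0, 0, 0], "fingers": -0.2}, {"travel": [0, 0, 0], "delta_rot": [0, 0, 0], "fingers": -0.2}]}}

```text
clock: 26.02
tcp_pos: [0.6403, 0.2041, 0.1111]
orientation: [0.0, 0.628, 0.778, -0.0]
wrist_force: [0.5, -0.2, -0.8]
finger_gap: 0.0511
grip_force: 0.0
```

```bash
python3 - <<'E'
from h import *
shot('wrist','w5');shot('scene','s5'); s=env.get_state(); print(s['clock'],s['tcp_pos'],s['orientation'],s['finger_gap'],s['joint_pos'][5])
R=qR(s['orientation']);print('closing deg',np.degrees(np.arctan2(R[1,1],R[0,1])))
b=cv2.imread('pics/s5.png')[150:330,200:400]
cv2.imwrite('pics/c8.png',np.hstack([cv2.resize(b,(320,288)),cv2.resize(cv2.imread('pics/w5.png'),(384,288))]))
E
```

```text
26.125 [0.64028855 0.20373126 0.11099247] [ 8.71477713e-05  6.28273453e-01  7.77992582e-01 -6.09237895e-05] 0.05142536402418844 1.547471425948141
closing deg 12.15428841803964
```

View pics/c8.png

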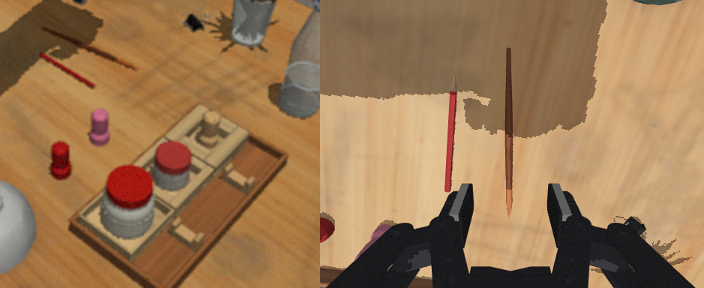

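All three pieces stand in their pockets (left crop (128,195), (172,165), (210,130)). In the wrist view the brush is aligned with the fingers, running from (251,64) to (252,288) in wrist pixels.

```bash
python3 - <<'E'
from h import *
b,d=load('w5')
p,q=onz(d,(251,64),.005),onz(d,(252,288),.005); v=q-p
print(p,q,(p+q)/2,np.linalg.norm(v),np.degrees(np.arctan2(v[1],v[0])))
E
```

```text
[0.61733339 0.30431225 0.005     ] [0.66004441 0.11000446 0.005     ] [0.6386889  0.20715835 0.005     ] 0.19894659218780017 -77.60290212615472
```

{"fn": "carry_out", "kwargs": {"series": [{"travel": [-0.03, 0.06, -0.95], "delta_rot": [0, 0, 0], "fingers": -0.2}, {"travel": [0, 0, -0.95], "delta_rot": [0, 0, 0], "fingers": -0.2}, {"travel": [0, 0, -0.95], "delta_rot": [0, 0, 0], "fingers": -0.2}, {"travel": [0, 0, -0.95], "delta_rot": [0, 0, 0], "fingers": 0.2}, {"travel": [0, 0, -0.3], "delta_rot": [0, 0, 0], "fingers": 0.4}]}}

```text
clock: 26.75
tcp_pos: [0.6383, 0.205, 0.0067]
orientation: [-0.001, 0.629, 0.778, -0.001]
wrist_force: [0.0, -0.9, 0.4]
finger_gap: 0.0256
grip_force: 0.0
```

{"fn": "carry_out", "kwargs": {"series": [{"travel": [0, 0, -0.16], "delta_rot": [0, 0, 0], "fingers": 0.5}, {"travel": [0, 0, 0], "delta_rot": [0, 0, 0], "fingers": 0.5}]}}

```text
clock: 27.0
tcp_pos: [0.6401, 0.206, 0.005]
orientation: [0.0, 0.628, 0.778, 0.0]
wrist_force: [-0.9, 0.8, -0.3]
finger_gap: 0.0215
grip_force: 0.0
```

{"fn": "carry_out", "kwargs": {"series": [{"travel": [0, 0, -0.08], "delta_rot": [0, 0, 0], "fingers": 0.5}, {"travel": [0, 0, 0], "delta_rot": [0, 0, 0], "fingers": 1}, {"travel": [0, 0, 0], "delta_rot": [0, 0, 0], "fingers": 1}, {"travel": [0, 0, 0], "delta_rot": [0, 0, 0], "fingers": 1}], "squeeze": 40}}

```text
clock: 27.5
tcp_pos: [0.64, 0.2062, 0.003]
orientation: [0.0, 0.628, 0.778, 0.0]
wrist_force: [0.1, 0.3, 3.1]
finger_gap: 0.0071
grip_force: 40.7
```

{"fn": "carry_out", "kwargs": {"series": [{"travel": [0, 0, 0.5], "delta_rot": [0, 0, 0], "fingers": 1}, {"travel": [0, 0, 0.9], "delta_rot": [0, 0, 0], "fingers": 1}, {"travel": [0, 0, 1], "delta_rot": [0, 0, 0], "fingers": 1}, {"travel": [0, 0, 1], "delta_rot": [0, 0, 0], "fingers": 1}, {"travel": [0, 0, 1], "delta_rot": [0, 0, 0], "fingers": 1}]}}

```text
clock: 28.12
tcp_pos: [0.6393, 0.206, 0.1137]
orientation: [-0.0, 0.628, 0.778, -0.0]
wrist_force: [0.4, 0.5, -0.0]
finger_gap: 0.0071
grip_force: 40.3
```

{"fn": "carry_out", "kwargs": {"series": [{"travel": [0, 0, 0.6], "delta_rot": [0, 0, 0], "fingers": 1}, {"travel": [-0.2, -0.4, 0], "delta_rot": [0, 0, 0.5], "fingers": 1}, {"travel": [-0.32, -0.96, 0], "delta_rot": [0, 0, 0.9], "fingers": 1}, {"travel": [-0.32, -0.96, 0], "delta_rot": [0, 0, 0.9], "fingers": 1}, {"travel": [-0.32, -0.96, 0], "delta_rot": [0, 0, 0.9], "fingers": 1}]}}

```text
clock: 28.75
tcp_pos: [0.6099, 0.1234, 0.1271]
orientation: [-0.0, 0.495, 0.869, -0.0]
wrist_force: [1.0, -0.5, -0.5]
finger_gap: 0.0068
grip_force: 40.3
```

{"fn": "carry_out", "kwargs": {"series": [{"travel": [-0.32, -0.96, 0], "delta_rot": [0, 0, 1], "fingers": 1}, {"travel": [-0.32, -0.96, 0], "delta_rot": [0, 0, 1], "fingers": 1}, {"travel": [-0.32, -0.96, 0], "delta_rot": [0, 0, 1], "fingers": 1}, {"travel": [-0.32, -0.96, 0], "delta_rot": [0, 0, 1], "fingers": 1}, {"travel": [-0.32, -0.96, 0], "delta_rot": [0, 0, 1], "fingers": 1}]}}

```text
clock: 29.38
tcp_pos: [0.5699, 0.0034, 0.1272]
orientation: [-0.0, 0.265, 0.964, -0.0]
wrist_force: [0.2, 0.6, -0.2]
finger_gap: 0.0073
grip_force: 40.3
```

{"fn": "carry_out", "kwargs": {"series": [{"travel": [-0.32, -0.96, 0], "delta_rot": [0, 0, 1], "fingers": 1}, {"travel": [-0.32, -0.96, 0], "delta_rot": [0, 0, 1], "fingers": 1}, {"travel": [-0.32, -0.96, 0], "delta_rot": [0, 0, 1], "fingers": 1}, {"travel": [-0.32, -0.96, 0], "delta_rot": [0, 0, 1], "fingers": 1}, {"travel": [-0.32, -0.96, 0], "delta_rot": [0, 0, 1], "fingers": 1}]}}

```text
clock: 30.0
tcp_pos: [0.53, -0.1166, 0.1273]
orientation: [-0.0, 0.018, 1.0, 0.0]
wrist_force: [-0.1, 0.9, -0.5]
finger_gap: 0.0072
grip_force: 40.3
```

{"fn": "carry_out", "kwargs": {"series": [{"travel": [-0.32, -0.96, 0], "delta_rot": [0, 0, 0.9], "fingers": 1}, {"travel": [-0.1, -0.5, 0], "delta_rot": [0, 0, 0.1], "fingers": 1}, {"travel": [0, 0, 0], "delta_rot": [0, 0, 0], "fingers": 1}, {"travel": [0, 0, 0], "delta_rot": [0, 0, 0], "fingers": 1}]}}

```text
clock: 30.5
tcp_pos: [0.5202, -0.1518, 0.1273]
orientation: [-0.0, -0.03, 1.0, 0.0]
wrist_force: [0.1, 1.3, -0.9]
finger_gap: 0.0072
grip_force: 40.3
```

```bash
python3 - <<'E'
from h import *
shot('wrist','w6');shot('scene','s6'); s=env.get_state(); print(s['clock'],s['tcp_pos'],s['finger_gap'],s['wrist_force'])
R=qR(s['orientation']);print('closing deg',np.degrees(np.arctan2(R[1,1],R[0,1])))
b=cv2.imread('pics/s6.png')[130:330,200:420]
cv2.imwrite('pics/c9.png',np.hstack([cv2.resize(b,(420,384)),cv2.resize(cv2.imread('pics/w6.png'),(380,384))]))
E
```

```text
30.6 [ 0.52019804 -0.1516372   0.12728058] 0.00752273190402643 [ 0.18663264  0.18938206 -0.79236949]
closing deg 93.54343835004507
```

View pics/c9.png

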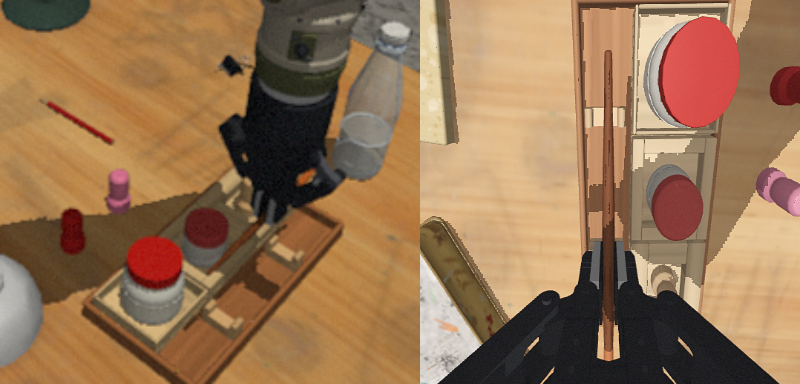

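The brush is held above the rests and parallel to them (right crop, from (608,50) to (608,350)). The near rest is at about (604,117). A quick ray check of rest against brush follows.

```bash
python3 - <<'E'
from h import *
b,d=load('w6'); k=512/380
for n,x,y,z in(('restL',582,117,.032),('restR',630,117,.032),('end1',608,50,.129),('end2',608,351,.129),('rimL',577,117,.024),('plate edge',637,135,.032)):
    print(n,onz(d,((x-420)*k,y),z))
cv2.imwrite('pics/c10.png',cv2.resize(b[80:260,200:330],None,fx=3,fy=3,interpolation=2))
E
```

```text
restL [ 0.45905483 -0.18003127  0.032     ]
restR [ 0.45604797 -0.13117746  0.032     ]
end1 [ 0.42136911 -0.15581606  0.129     ]
end2 [ 0.58378548 -0.14583524  0.129     ]
rimL [ 0.46014861 -0.18612968  0.024     ]
plate edge [ 0.46907571 -0.1226605   0.032     ]
```

View pics/c10.png

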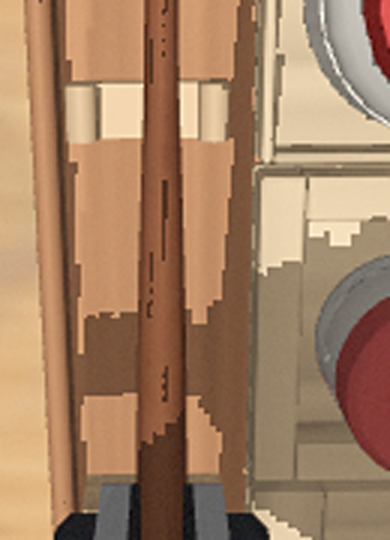

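The near rest's notch spans crop x 98–199, with the brush at 163. Correcting for the known wrist bias, a shift of -3 mm in y centres it.

{"fn": "carry_out", "kwargs": {"series": [{"travel": [0, -0.12, 0], "delta_rot": [0, 0, 0], "fingers": 1}, {"travel": [0, 0, -0.95], "delta_rot": [0, 0, 0], "fingers": 1}, {"travel": [0, 0, -0.95], "delta_rot": [0, 0, 0], "fingers": 1}, {"travel": [0, 0, -0.95], "delta_rot": [0, 0, 0], "fingers": 1}, {"travel": [0, 0, -0.8], "delta_rot": [0, 0, 0], "fingers": 1}]}}

```text
clock: 31.22
tcp_pos: [0.52, -0.1551, 0.0352]
orientation: [-0.0, -0.031, 1.0, 0.0]
wrist_force: [0.2, -0.2, -1.2]
finger_gap: 0.0073
grip_force: 40.3
```

{"fn": "carry_out", "kwargs": {"series": [{"travel": [0, 0, -0.2], "delta_rot": [0, 0, 0], "fingers": 1}, {"travel": [0, 0, -0.12], "delta_rot": [0, 0, 0], "fingers": 1}, {"travel": [0, 0, 0], "delta_rot": [0, 0, 0], "fingers": 1}]}}

```text
clock: 31.6
tcp_pos: [0.5206, -0.1556, 0.0287]
orientation: [0.0, -0.031, 1.0, -0.0]
wrist_force: [-0.2, 0.4, -0.2]
finger_gap: 0.007
grip_force: 40.3
```

{"fn": "carry_out", "kwargs": {"series": [{"travel": [0, 0, -0.06], "delta_rot": [0, 0, 0], "fingers": 1}, {"travel": [0, 0, -0.04], "delta_rot": [0, 0, 0], "fingers": 1}, {"travel": [0, 0, 0], "delta_rot": [0, 0, 0], "fingers": 1}]}}

```text
clock: 31.98
tcp_pos: [0.5201, -0.1555, 0.0257]
orientation: [0.0, -0.031, 1.0, 0.0]
wrist_force: [0.4, 0.6, 0.1]
finger_gap: 0.0075
grip_force: 40.3
```

{"fn": "carry_out", "kwargs": {"series": [{"travel": [0, 0, -0.04], "delta_rot": [0, 0, 0], "fingers": 1}, {"travel": [0, 0, 0], "delta_rot": [0, 0, 0], "fingers": 1}]}}

```text
clock: 32.22
tcp_pos: [0.5202, -0.1555, 0.025]
orientation: [0.0, -0.031, 1.0, -0.0]
wrist_force: [-1.7, 0.9, 3.5]
finger_gap: 0.0071
grip_force: 40.7
```

{"fn": "carry_out", "kwargs": {"series": [{"travel": [0, 0, 0], "delta_rot": [0, 0, 0], "fingers": 0.5}, {"travel": [0, 0, 0], "delta_rot": [0, 0, 0], "fingers": 0.5}, {"travel": [0, 0, 0], "delta_rot": [0, 0, 0], "fingers": 0.5}, {"travel": [0, 0, 0.4], "delta_rot": [0, 0, 0], "fingers": 0.5}, {"travel": [0, 0, 0.9], "delta_rot": [0, 0, 0], "fingers": 0.5}]}}

```text
clock: 32.85
tcp_pos: [0.5192, -0.1551, 0.057]
orientation: [-0.001, -0.031, 1.0, 0.001]
wrist_force: [-0.6, -0.5, 0.0]
finger_gap: 0.0216
grip_force: 0.0
```

{"fn": "carry_out", "kwargs": {"series": [{"travel": [0, 0, 1], "delta_rot": [0, 0, 0], "fingers": 0.5}, {"travel": [0, 0, 1], "delta_rot": [0, 0, 0], "fingers": 0.5}, {"travel": [0, 0, 1], "delta_rot": [0, 0, 0], "fingers": 0.5}, {"travel": [0, 0, 1], "delta_rot": [0, 0, 0], "fingers": 0.5}, {"travel": [0, 0, 1], "delta_rot": [0, 0, 0], "fingers": 0.5}]}}

```text
clock: 33.48
tcp_pos: [0.5201, -0.1554, 0.1837]
orientation: [0.0, -0.031, 1.0, -0.0]
wrist_force: [0.2, -0.2, 0.3]
finger_gap: 0.0214
grip_force: 0.0
```

{"fn": "carry_out", "kwargs": {"series": [{"travel": [0, 1, 0], "delta_rot": [0, 0, 0], "fingers": 0.5}, {"travel": [0, 1, 0], "delta_rot": [0, 0, 0], "fingers": 0.5}, {"travel": [0, 1, 0], "delta_rot": [0, 0, 0], "fingers": 0.5}, {"travel": [0, 1, 0], "delta_rot": [0, 0, 0], "fingers": 0.5}, {"travel": [0, 1, 0], "delta_rot": [0, 0, 0], "fingers": 0.5}]}}

```text
clock: 34.1
tcp_pos: [0.52, -0.0297, 0.1829]
orientation: [0.0, -0.031, 1.0, -0.0]
wrist_force: [0.3, -0.7, 0.2]
finger_gap: 0.0214
grip_force: 0.0
```

{"fn": "carry_out", "kwargs": {"series": [{"travel": [0, 1, 0], "delta_rot": [0, 0, 0], "fingers": 0.5}, {"travel": [0, 1, 0], "delta_rot": [0, 0, 0], "fingers": 0.5}, {"travel": [0, 1, 0], "delta_rot": [0, 0, 0], "fingers": 0.5}, {"travel": [0, 1, 0], "delta_rot": [0, 0, 0], "fingers": 0.5}, {"travel": [0, 0, 0], "delta_rot": [0, 0, 0], "fingers": 0.5}]}}

```text
clock: 34.72
tcp_pos: [0.52, 0.0709, 0.1827]
orientation: [0.0, -0.032, 0.999, 0.0]
wrist_force: [0.3, -0.1, 0.1]
finger_gap: 0.0213
grip_force: 0.0
```

```bash
python3 - <<'E'
from h import *
shot('top','t7');shot('scene','s7'); s=env.get_state(); print(s['clock'],s['tcp_pos'])
a=cv2.imread('pics/t7.png')[130:290,325:440];b=cv2.imread('pics/s7.png')[150:350,200:420]
cv2.imwrite('pics/c11.png',np.hstack([cv2.resize(a,(360,500)),cv2.resize(b,(440,500))]))
E
```

```text
34.825 [0.52010909 0.06945264 0.18251219]
```

View pics/c11.png

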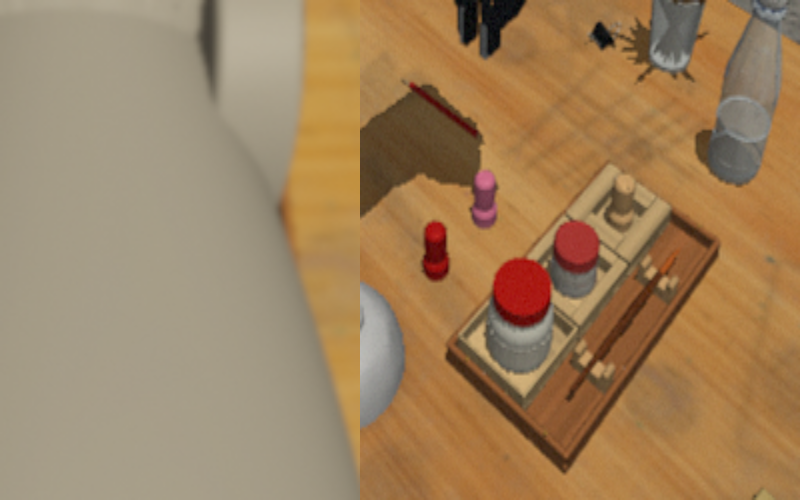

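The scene view shows all three pieces standing in their pockets and the brush lying in both notches, from (568,398) to (675,258). I'll check that its middle is about halfway between the rests.

```bash
python3 - <<'E'
from h import *
b,e=load('s7')
f=lambda x,y,z:onz(e,(200+(x-360)*.5,150+y*.4),z)
p,q=f(568,398,.027),f(676,256,.027); print(p,q,(p+q)/2,np.linalg.norm(p-q))
print(f(594,362,.024),f(657,272,.024))
cv2.imwrite('pics/c12.png',cv2.resize(b[230:330,280:360],None,fx=6,fy=6,interpolation=2))
E
```

```text
[ 0.41192244 -0.16491378  0.027     ] [ 0.60625579 -0.15340145  0.027     ] [ 0.50908912 -0.15915761  0.027     ] 0.1946740518449555
[ 0.4575815  -0.16018013  0.024     ] [ 0.57883358 -0.14852201  0.024     ]
```

View pics/c12.png

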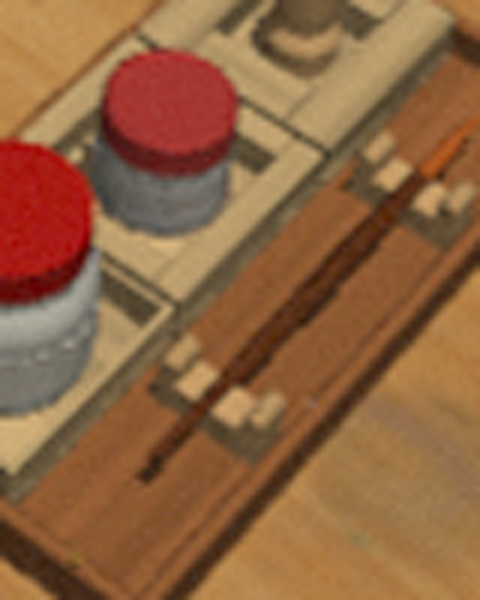

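The brush seats in both notches. The estimates of its middle differ by several mm, so I'll clear the arm and measure from the top camera.

{"fn": "carry_out", "kwargs": {"series": [{"travel": [0, 1, 0], "delta_rot": [0, 0, 0], "fingers": 0.5}, {"travel": [0, 1, 0], "delta_rot": [0, 0, 0], "fingers": 0.5}, {"travel": [0, 1, 0], "delta_rot": [0, 0, 0], "fingers": 0.5}, {"travel": [0, 1, 0], "delta_rot": [0, 0, 0], "fingers": 0.5}, {"travel": [0, 1, 0], "delta_rot": [0, 0, 0], "fingers": 0.5}]}}

```text
clock: 35.45
tcp_pos: [0.5204, 0.1942, 0.1823]
orientation: [0.0, -0.03, 1.0, -0.0]
wrist_force: [0.5, -0.2, 0.4]
finger_gap: 0.0217
grip_force: 0.0
```

{"fn": "carry_out", "kwargs": {"series": [{"travel": [0, 1, 0], "delta_rot": [0, 0, 0], "fingers": 0.5}, {"travel": [0, 1, 0], "delta_rot": [0, 0, 0], "fingers": 0.5}, {"travel": [0, 1, 0], "delta_rot": [0, 0, 0], "fingers": 0.5}, {"travel": [0, 0, 0], "delta_rot": [0, 0, 0], "fingers": 0.5}]}}

```text
clock: 35.95
tcp_pos: [0.5204, 0.2699, 0.182]
orientation: [0.0, -0.031, 1.0, 0.0]
wrist_force: [0.2, -0.2, 0.6]
finger_gap: 0.0215
grip_force: 0.0
```

```bash
python3 - <<'E'
from h import *
shot('top','t8'); s=env.get_state(); print(s['clock'],s['tcp_pos'])
a=cv2.imread('pics/t8.png')[130:290,325:440]
cv2.imwrite('pics/c13.png',cv2.resize(a,None,fx=3.7,fy=3.7,interpolation=2))
E
```

```text
36.0 [0.52027634 0.26909559 0.18200765]
```

View pics/c13.png

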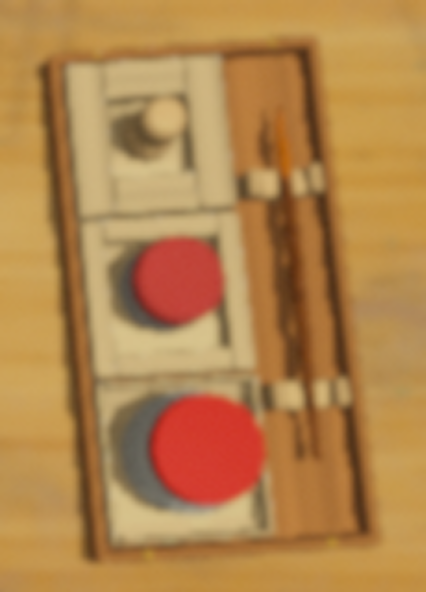

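The top view shows the brush from (279,105) to (318,458). Its middle, row 282, is about 3 mm from the rests' midpoint at row 288. Everything is seated, so I'm handing in.

```bash
python3 -c "
from workcell import env
print(env.hand_in())"
```

```text
the job is handed in; nothing more can be done
None
```

The kit is packed and handed in at about 36 s: both jars and the stamp stand in their pockets, the brush lies in both rests with its middle about 3 mm off halfway, nothing is still gripped, and the arm never reached for the pencil or the pot.

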